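# Hook the tray out from under the riser

## Task

The parts tray has slid in under the low steel riser, where fingers cannot get at it. With the draw hook, reach in under the front edge, feel for the pull eye on the tray, catch it and gently pull until the front of the tray stands well clear of the riser; then lay the hook flat on the bench, off the tray, and with the fingertips draw the tray the rest of the way to its stop. Do not disturb the loose things around.

Things in the scene. Friction and masses are not known exactly. Their poses are not given: they have to be found in the camera images.
- draw_hook: Hook for drawing things out, loose on the bench right of the riser, 0.13 to 0.23 kg: wooden handle with flat sides, 85 long, 22 wide, 26 mm high, and a steel rod 8 mm thick with a bent tip. Origin: on the underside of the handle, which reaches from 45 behind it to 40 mm ahead; it balances just ahead of it. x runs along the handle to the tip, z up.
- hook_bend (a point): The corner of the hook: 140 mm ahead of the hook's origin and 13 mm above its underside, on the rod's centre line. The rod runs straight to here, then turns square and level to the hook's own +y (left, seen from the handle), its tip ending 39 mm to that side.
- riser: Low grey steel riser, fixed to the bench, 240 wide (y), 185 deep (x), 75 mm high, with 12 mm feet at the sides. Origin: on the bench under the middle of its front edge. x points into it, y to its left, z up. Open only in front: opening 230 wide, 60 mm high. A short I-shaped offcut and a black compartment tray are fixed on the back half of its top, up to 110 mm high.
- eye_middle (a point): Middle of the slot in which the hidden pull eye is clamped: 36 mm above the bench, on the tray's centre line, 30 mm behind its front edge. The eye's own place is not tracked: its centre lies at this x and z but anywhere up to 30 mm left or right (riser's y) of this point; find it by touch. It does not shift. Axes as the riser's.
- eye_shape (a point): The same point as eye_middle; the eye is a steel ring standing upright in the riser's x-z plane, so its hole opens sideways: hole 31, outside 45, bar 7 mm. The bent tip goes in from the right, at the hole's height, moving to the left until the rod meets the ring; then pull. Touch lightly: over 15 N is too much.
- tray (a joint): How far the tray has been drawn out of the riser, m: 0 fully in, 0.17 at its stop, growing as it moves along the riser's -x. It starts at 0 to 0.012, stays where it is left and slides with about 4 N of friction: fingertips pressed on its top with 10 to 20 N draw it along.
- deck: The tray's flat top with its rubber mat, 152 deep, 216 wide, upper face 14 mm above the bench, free of obstacles left and right of the eye (a 12 mm upstand along its back edge, under the riser). Its own origin coincides with the riser's when the tray is fully in, same axes. The front edge stands 30 mm behind the riser's front edge when fully in, so 70 mm before it once the tray is 0.10 m out.
- tray_front (a point): Middle of the front edge of the tray's top, 14 mm above the bench.
- oak_block: Loose wooden block, 36 x 90 x 18 mm, left of the work; leave alone. Origin under its middle.
- ribbed: Loose ribbed grey profile, 110 x 85 x 17 mm, at the near left; leave alone. Origin under its middle.
- u_offcut: Loose grey U-shaped offcut, 130 x 40 x 30 mm, on the right; leave alone. Origin under its middle.
- pliers: Loose pliers, 35 x 130 x 13 mm, right at the back; leave alone. Origin under their middle.
There are look-alikes about, which are no part of the job. Leave any turquoise look-alike of the draw_hook alone.

How it is judged:
On the way, in this order (a step that is already met when the one before it is completed fails the run):
1. the hook, on the eye, has drawn the tray 75 mm or more out (value of joint tray above 0.075 m and contact force between draw_hook and deck above 0.3 N), for 0.1 s.
2. with the hook off the tray, the fingers draw the tray on, past 150 mm (value of joint tray above 0.15 m and contact force between the fingers and deck above 0.5 N and contact force between draw_hook and deck below 0.1 N), for 0.05 s.
At the end, for the whole second after the job is handed in: The tray is at its stop (at least 162 of 170 mm out); the hook lies flat and still on the bench, off the tray (value of joint tray above 0.162 m and height (world z) of draw_hook below 0.008 m and angle between draw_hook's own z axis and vertical below 0.15 rad and linear speed of draw_hook below 0.02 m/s and contact force between draw_hook and deck below 0.1 N); the robot touches nothing.
It fails at once if the hook is forced against the tray or its eye (over 15 N) (contact force between draw_hook and deck above 15 N).
It fails at once if a loose bystander is moved by more than 30 mm (distance of any of oak_block, u_offcut, ribbed, pliers from where it was at the start of the episode above 0.03 m).
It also fails if it takes over 72 s, if anything falls off the work surface, if the arm or the gripper's body presses on something with over 40 N, if the wrist force passes 120 N, or if a joint passes its speed limit or range.

## Robot

A 6-joint arm with a two-finger parallel gripper is mounted at the origin on a cart in front of the work surface, level with it; the furniture and walls round the work are solid. World frame = base frame: x ahead of the robot, y to its left, z up, the work surface at z = 0. Lengths are in m, angles in rad, forces in N, time in s.
With the tool pointing down it reaches from about 0.3 to 0.85 m from the base axis. Payload 5.4 kg.
Tool frame: the origin (TCP) lies on the mounting face of the last link; the fingertips stand 173 mm ahead of it and the grasp point (between the pads) lies 155 mm ahead of it (env.hold_point_z is the distance from the TCP to the grasp point, in m); y points along the fingers, z is the direction in which the jaws open and shut, and the axes are right-handed (so a half turn about y gives the same grasp; the last joint's range is limited). The gripper opens to 85 mm and grips with 20 to 120 N. Pads are 22 mm wide; open, the fingers measure 114 mm over their backs; the gripper's body (76 mm by 85 mm) begins 54 mm behind the grasp point. The pads swing forward as they close: fully open they stand 13 mm farther back than shut.
Start: joints at [-1.377, 0.158, 1.597, -0, 1.386, -0.21], TCP at [0.226, -0.529, 0.405] pointing down, gripper open.
Joint ranges: [-2.91, 2.91], [-0.94, 2.29], [0.18, 2.7], [-1.29, 4.43], [0.17, 2.64], [-3, 3]. Speed limits (rad/s): [2.57, 2.57, 3.14, 3.14, 3.14, 3.14].

## Interface

Orientations are given as a rotation vector (axis times angle).
In Python, from bench import env gives the robot as it stands.
- The arm moves only by the tool apply_moves, never from a script. Its argument "commands" is a list of rows, each a list of 7 numbers: the turn, a rotation vector about the tool's x, y, z in rad, then the shift along the tool's x, y, z in units of 60 mm (1.0 is 60 mm), then the opening, from 0 (shut) to 1 (fully open). A call has exactly 10 rows; each row shifts and turns the pose as measured when the row begins, along the tool's axes as they then stand; what a row does not reach is not made up. A row lasts 1/8 s, in which the tool goes at most 62.5 mm and 10.7 degrees, less where a joint would pass 70% of its speed; a pose out of reach is approached as far as the arm can. A call is refused whole if a number of a shift passes 1 or a number of a turn 0.188, either way. A call with a gripper value outside its range is refused whole. The fingers move at their own pace and stop on an object; "squeeze" is the grip in N (left out, the last holds). Time passes only in rows, so rows that do not move let the fingers close, or fill a call up. It gives the time, the measured TCP pose, the force and the opening at its end, in the units of the state.
- env.read_state(): the state, without advancing time (a new reading comes with each control period).
- env.camera(name): name is "side" or "top"; returns a dict with "color" (420x560x3 uint8, red, green, blue), "fx", "fy", "cx", "cy" (pixels), "cam_to_world" (4x4, takes a point from camera to world coordinates). Camera axes: x right, y down, z forward; pixel columns grow to the right and rows downward; lengths in m; the calibration is good to about 2 mm. A picture is of the moment at which its call begins. There is no depth.
- env.job_done(): hands the job in, once; it reports no verdict.
The state is a dict: "time": time; "joint_pos": joint angles; "qvel": joint speeds; "tau": joint torques, N m; "eef_pos": TCP position; "ee_rot": TCP orientation; "ft_force": force on the tool from outside, world axes, zero at the start; "torque": the same for the moment, N m; "width": finger opening in m.
Only numpy, scipy, OpenCV 4.12 (cv2) and the standard library are available. Lean on these libraries where they do the work, as an engineer would, in place of code of your own. Each camera call takes 0.05 s, during which the arm holds its last target.

## Working session

There is one attempt and no reset: what is moved stays moved. The work goes in short steps, Python scripts to look and compute and a tool call to move; the robot and the scene stay as the last step left them, time stands still between calls to the robot, and variables do not carry over. Pictures are saved under pics/ and viewed, and the job is handed in when it is done.

Besides the shell and the picture viewer there is one more tool, called as name(argument=value, ...), one argument or row to a line, values as JSON. apply_moves: Moves the arm, as the interface text tells. Its arguments: {"type":"object","properties":{"commands":{"type":"array","items":{"type":"array","items":{"type":"number"}}},"squeeze":{"type":"number"}},"required":["commands"]}

```bash
ls; mkdir -p pics
cat > h.py <<'E'
import numpy as np,cv2
from bench import env
from scipy.spatial.transform import Rotation as R
np.set_printoptions(precision=4,suppress=True)
def snap(n,tag):
    c=env.camera(n); cv2.imwrite(f'pics/{tag}_{n}.png',c['color'][:,:,::-1]); np.savez(f'pics/{tag}_{n}.npz',**c); return c
def ray(c,u,v,z):
    T=c['cam_to_world']; d=T[:3,:3]@np.array([(u-c['cx'])/c['fx'],(v-c['cy'])/c['fy'],1]); o=T[:3,3]
    return o+d*(z-o[2])/d[2]
def proj(c,p):
    T=c['cam_to_world']; q=T[:3,:3].T@(np.array(p)-T[:3,3]); return np.array([c['fx']*q[0]/q[2]+c['cx'],c['fy']*q[1]/q[2]+c['cy']])
def load(f): return dict(np.load(f))
def st():
    s=env.read_state(); print('t',s['time'],'q',np.array(s['joint_pos']),'pos',np.array(s['eef_pos']),'f',np.array(s['ft_force']),'w',s['width']); M=R.from_rotvec(s['ee_rot']).as_matrix(); print(M); return s,M
E
python3 - <<'E'
from h import *
for n in('side','top'):
    c=snap(n,'a'); print(n,c['fx'],c['fy'],c['cx'],c['cy']);print(c['cam_to_world'])
st()
E
```

```text
pics
side 413.68822435744767 413.68822435744767 280.691792461563 210.22964721827148
[[ 0.9779 -0.1441  0.1514  0.3845]
 [-0.209  -0.6665  0.7156 -0.9032]
 [-0.0022 -0.7314 -0.6819  0.9199]
 [ 0.      0.      0.      1.    ]]
top 422.5859092557645 422.5859092557645 279.26514084534557 205.16852281807812
[[ 0.1251 -0.9696  0.2101  0.2805]
 [-0.9921 -0.1231  0.0226  0.0063]
 [ 0.004  -0.2113 -0.9774  1.4899]
 [ 0.      0.      0.      1.    ]]
t 0.1 q [-1.3771  0.159   1.5982 -0.      1.3862 -0.2101] pos [ 0.2259 -0.5285  0.4038] f [-0.1333 -0.3742 -0.4634] w 0.08554927931280024
[[-0.9196 -0.0004  0.3929]
 [-0.3929  0.0018 -0.9196]
 [-0.0004 -1.     -0.0018]]
```

View pics/a_top.png

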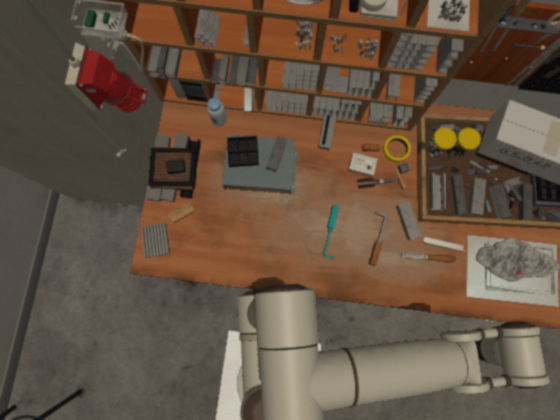

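View pics/a_side.png

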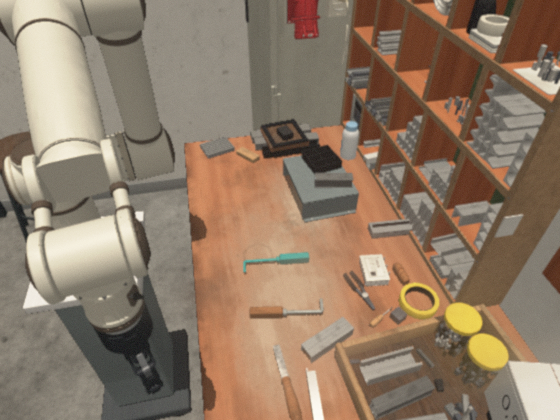

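Run:
```python
from h import *
t=cv2.imread('pics/a_top.png'); s=cv2.imread('pics/a_side.png')
a=cv2.resize(t[195:275,310:470],(800,400),interpolation=cv2.INTER_CUBIC)
cv2.imwrite('pics/b1.png',a)
b=cv2.resize(s[285:335,240:340],(800,400),interpolation=cv2.INTER_CUBIC)
cv2.imwrite('pics/b2.png',b)
cv2.imwrite('pics/b3.png',cv2.resize(t[125:205,200:320],(780,520),interpolation=cv2.INTER_CUBIC))
cv2.imwrite('pics/b4.png',cv2.resize(s[140:230,270:370],(660,594),interpolation=cv2.INTER_CUBIC))
```

```text
(no output)
```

View pics/b1.png

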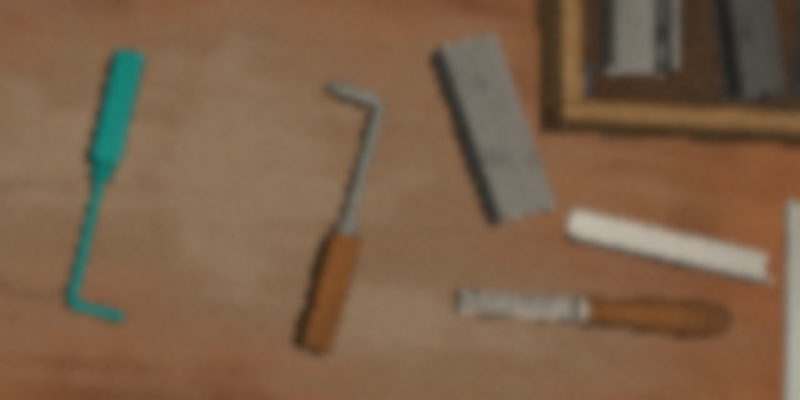

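View pics/b2.png

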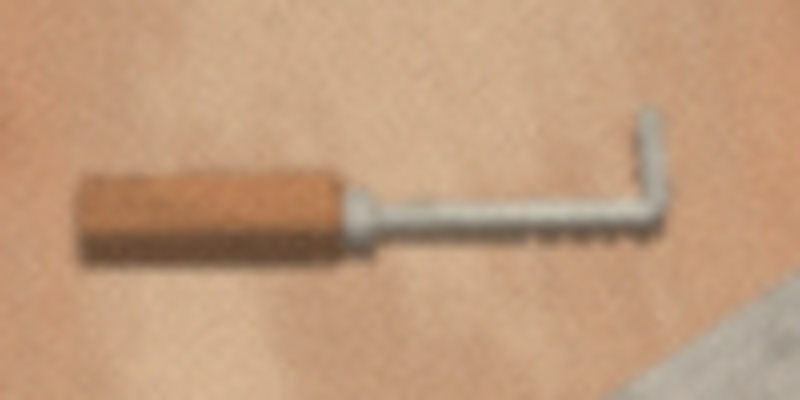

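View pics/b3.png

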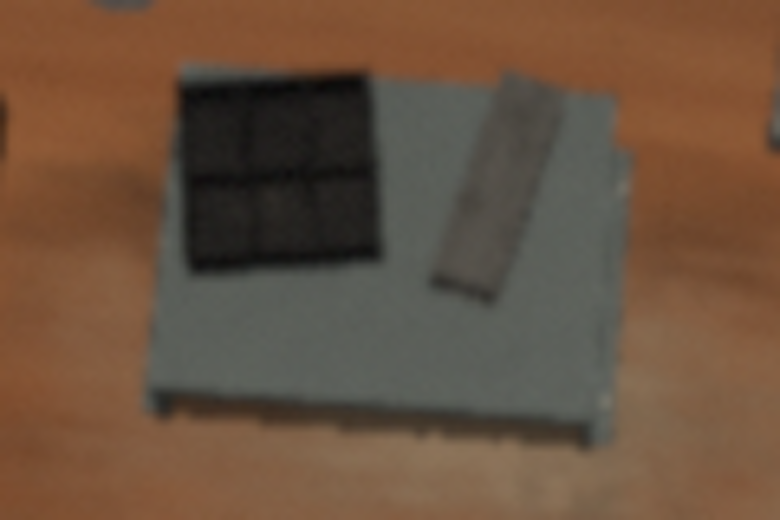

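View pics/b4.png

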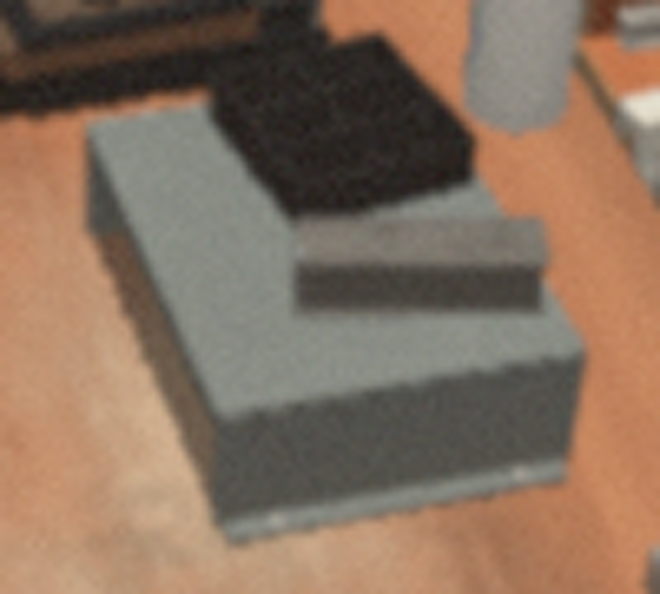

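Run:
```python
from h import *
t=load('pics/a_top.npz'); s=load('pics/a_side.npz')
T=lambda x,y,ox,oy,k:(ox+x/k,oy+y/k)
print('riser z75')
for p in [(148,388),(595,417),(612,97),(182,68)]: print('top',ray(t,*T(*p,200,125,6.5),.075))
for p in [(215,415),(88,125),(583,352)]: print('side',ray(s,*T(*p,270,140,6.6),.075))
for p in [(225,540),(565,480)]: print('side z0',ray(s,*T(*p,270,140,6.6),.0))
print('hook')
for n,p,z in [('bend',(378,102),.013),('tip',(330,88),.013),('hfront',(345,235),.02),('hend',(313,348),.02)]: print('top',n,ray(t,*T(*p,310,195,5),z))
for n,p,z in [('bend',(655,212),.013),('tip',(650,110),.013),('hfrontTL',(342,175),.026),('hendTL',(85,177),.026),('hendTR',(82,233),.026),('hfrTR',(342,233),.026),('bb',(82,262),.0)]: print('side',n,ray(s,*T(*p,240,285,8),z))
# handle mask
for n,c,z in (('top',t,.02),('side',s,.02)):
    hsv=cv2.cvtColor(c['color'],cv2.COLOR_RGB2HSV)
    box={'top':(195,275,350,400),'side':(295,330,240,300)}[n]
    r=hsv[box[0]:box[1],box[2]:box[3]]; m=((r[...,1]>155)).astype(np.uint8)
    print(n,m.sum(), np.median(r.reshape(-1,3),0))
```

```text
riser z75
top [0.632  0.2419 0.075 ]
top [0.6462 0.004  0.075 ]
top [0.8261 0.0162 0.075 ]
top [0.813  0.2512 0.075 ]
side [0.6441 0.0014 0.075 ]
side [0.6352 0.2355 0.075 ]
side [0.8257 0.0078 0.075 ]
side z0 [ 0.6498 -0.0062 -0.    ]
side z0 [ 0.8232 -0.0008  0.    ]
hook
top bend [ 0.6087 -0.3399  0.013 ]
top tip [ 0.6145 -0.3052  0.013 ]
top hfront [ 0.5097 -0.3222  0.02  ]
top hend [ 0.4286 -0.3061  0.02  ]
side bend [ 0.6092 -0.3434  0.013 ]
side tip [ 0.6185 -0.3058  0.013 ]
side hfrontTL [ 0.5129 -0.3175  0.026 ]
side hendTL [ 0.4332 -0.3011  0.026 ]
side hendTR [ 0.4291 -0.3212  0.026 ]
side hfrTR [ 0.5084 -0.3382  0.026 ]
side bb [ 0.4287 -0.3148  0.    ]
top 130 [ 14. 107. 132.]
side 0 [ 14.  92. 196.]
```

Candidates for the hook in the top view are:
- The turquoise hook at (330,230), which the task says to leave alone.
- The wooden-handled knife or chisel at (430,257), which is straight.
- The wooden-handled steel hook at (377,240), with its corner at (385.6,215) and its tip bent to the left.

The last one fits the description, and both enlarged crops confirm it. Now I'll turn the hand and move above it.

apply_moves(
  commands=[
    [0, 0.147, 0, 0, 0, 0, 1],
    [0, 0.147, 0, 0, 0, 0, 1],
    [0, 0.147, 0, 0, 0, 0, 1],
    [0, 0.147, 0, 0, 0, 0, 1],
    [0, 0, 0, -0.58, 0.3, -0.7, 1],
    [0, 0, 0, -0.58, 0.3, -0.7, 1],
    [0, 0, 0, -0.58, 0.3, -0.7, 1],
    [0, 0, 0, -0.58, 0.3, -0.7, 1],
    [0, 0, 0, -0.58, 0.3, -0.7, 1],
    [0, 0, 0, 0, 0, 0, 1],
  ],
  squeeze=110,
)

```text
time: 1.35
eef_pos: [0.4435, -0.3518, 0.3067]
ee_rot: [-0.215, -2.118, 2.102]
ft_force: [-0.4, -0.6, -0.7]
width: 0.0849
```

```bash
cat >> h.py <<'E'
def togo(tx,ty,tz,yaw):
    """yaw = heading of hook/work x axis; tool x should be -heading, tool y down. prints remaining in tool axes units"""
    s,M=st(); d=np.array([tx,ty,tz])-np.array(s['eef_pos'])
    D=np.array([[-np.cos(yaw),0,np.sin(yaw)],[-np.sin(yaw),0,-np.cos(yaw)],[0,-1,0]])
    print('shift in current axes (units)',M.T@d/.06,' in target axes',D.T@d/.06,'turn',R.from_matrix(M.T@D).as_rotvec())
E
python3 -c "
from h import *
togo(.4776,-.3174,.25,-.183)"
```

```text
t 1.35 q [-0.8847  0.2325  1.7136  0.0024  1.2043  0.8927] pos [ 0.4435 -0.3518  0.3067] f [-0.3582 -0.5942 -0.7423] w 0.08487909411043466
[[-0.9785 -0.0038 -0.206 ]
 [ 0.2059  0.0082 -0.9785]
 [ 0.0054 -1.     -0.0072]]
shift in current axes (units) [-0.4437  0.9476 -0.6719]  in target axes [-0.4551  0.9451 -0.6678] turn [ 0.0073 -0.0244  0.0053]
```

apply_moves(
  commands=[
    [0.007, -0.024, 0.005, -0.15, 0.2, -0.22, 1],
    [0, 0, 0, -0.15, 0.3, -0.22, 1],
    [0, 0, 0, -0.15, 0.3, -0.23, 1],
    [0, 0, 0, 0, 0.2, 0, 1],
    [0, 0, 0, 0, 0, 0, 1],
    [0, 0, 0, 0, 0, 0, 1],
    [0, 0, 0, 0, 0, 0, 1],
    [0, 0, 0, 0, 0, 0, 1],
    [0, 0, 0, 0, 0, 0, 1],
    [0, 0, 0, 0, 0, 0, 1],
  ],
)

```text
time: 2.6
eef_pos: [0.4781, -0.3181, 0.2437]
ee_rot: [-0.2, -2.122, 2.127]
ft_force: [0.1, -0.4, 0.2]
width: 0.0852
```

```bash
python3 -c "
from h import *
togo(.4776,-.3174,.176,-.183)
c=snap('side','c'); cv2.imwrite('pics/c2.png',cv2.resize(c['color'][220:360,200:380,::-1],(720,560),interpolation=cv2.INTER_CUBIC))
"
```

```text
t 2.6 q [-0.7971  0.333   1.7287 -0.0013  1.0774  0.9605] pos [ 0.4781 -0.3181  0.2437] f [ 0.1283 -0.4363  0.2409] w 0.08518666248936665
[[-0.9827  0.0009 -0.1852]
 [ 0.1851 -0.0026 -0.9827]
 [-0.0013 -1.      0.0024]]
shift in current axes (units) [ 0.0123  1.1286 -0.0127]  in target axes [ 0.0108  1.1286 -0.0101] turn [-0.0024 -0.0032 -0.0013]
```

View pics/c2.png

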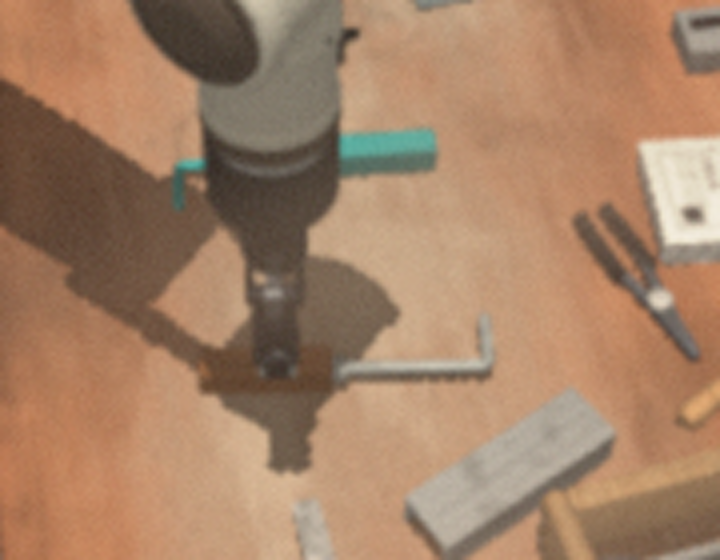

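apply_moves(
  commands=[
    [0, 0, 0, 0, 0.25, 0, 1],
    [0, 0, 0, 0, 0.3, 0, 1],
    [0, 0, 0, 0, 0.3, 0, 1],
    [0, 0, 0, 0, 0.22, 0, 1],
    [0, 0, 0, 0, 0.08, 0, 1],
    [0, 0, 0, 0, 0, 0, 0],
    [0, 0, 0, 0, 0, 0, 0],
    [0, 0, 0, 0, 0, 0, 0],
    [0, 0, 0, 0, 0, 0, 0],
    [0, 0, 0, 0, 0, 0, 0],
  ],
  squeeze=110,
)

```text
time: 3.9
eef_pos: [0.4805, -0.3192, 0.1748]
ee_rot: [-0.206, -2.122, 2.131]
ft_force: [-0.5, 1.0, -0.9]
width: 0.0201
```

```bash
python3 -c "
from h import *
togo(.4776,-.3174,.176,-.183)
c=snap('side','d'); cv2.imwrite('pics/d2.png',cv2.resize(c['color'][220:360,200:380,::-1],(720,560),interpolation=cv2.INTER_CUBIC))
"
```

```text
t 3.9 q [-0.7959  0.448   1.7387  0.0012  0.947   0.9606] pos [ 0.4805 -0.3192  0.1748] f [-0.518   1.0247 -0.9034] w 0.02013827025262402
[[-0.9827  0.0062 -0.1853]
 [ 0.1853 -0.0049 -0.9827]
 [-0.007  -1.      0.0037]]
shift in current axes (units) [ 0.0532 -0.0197 -0.0196]  in target axes [ 0.0532 -0.0192 -0.0199] turn [-0.0037 -0.0034 -0.007 ]
```

View pics/d2.png

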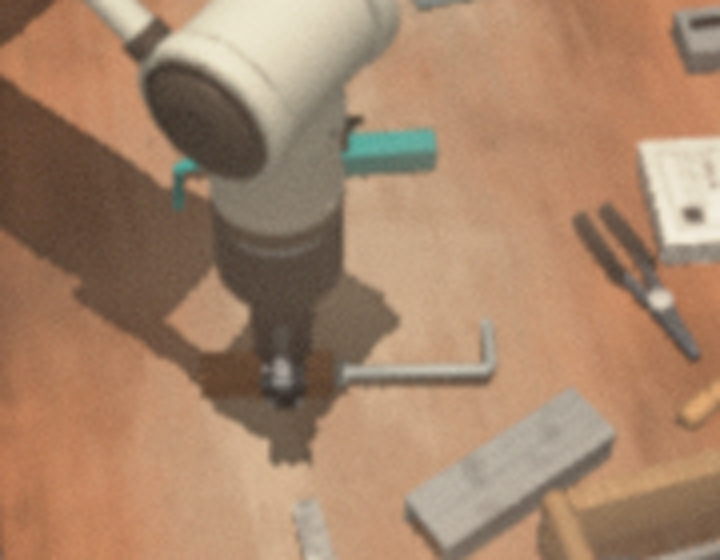

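apply_moves(
  commands=[
    [0, 0, 0, 0, -0.2, 0, 0],
    [0, 0, 0, 0, -0.4, 0, 0],
    [0, 0, 0, 0, -0.45, 0, 0],
    [0, 0, 0, 0, -0.25, 0, 0],
    [0, -0.11, 0, 0, 0, 0, 0],
    [0, -0.12, 0, 0, 0, 0, 0],
    [0, 0, 0, 0, 0, -0.4, 0],
    [0, 0, 0, 0, 0, -0.8, 0],
    [0, 0, 0, 0, 0, -0.8, 0],
    [0, 0, 0, 0, 0, -0.5, 0],
  ],
)

```text
time: 5.2
eef_pos: [0.4709, -0.167, 0.256]
ee_rot: [-0.045, 2.19, -2.201]
ft_force: [0.7, -0.3, -1.6]
width: 0.0202
```

```bash
python3 -c "
from h import *
togo(.4715,.0322,.25,.05)
"
```

```text
t 5.2 q [-0.5828  0.1365  1.9375 -0.0013  1.0607  0.9423] pos [ 0.4709 -0.167   0.256 ] f [ 0.6957 -0.3363 -1.6141] w 0.020215209739790123
[[-0.9989  0.0051  0.0463]
 [-0.0463 -0.0047 -0.9989]
 [-0.0048 -1.      0.0049]]
shift in current axes (units) [-0.1631  0.0843 -3.3162]  in target axes [-0.1758  0.0997 -3.3152] turn [-0.0049 -0.0037 -0.0048]
```

apply_moves(
  commands=[
    [-0.005, -0.004, -0.005, -0.03, 0, -0.5, 0],
    [0, 0, 0, -0.03, 0, -0.7, 0],
    [0, 0, 0, -0.03, 0, -0.7, 0],
    [0, 0, 0, -0.03, 0, -0.7, 0],
    [0, 0, 0, -0.03, 0, -0.5, 0],
    [0, 0, 0, -0.02, 0, -0.2, 0],
    [0, 0, 0, 0, 0, 0, 0],
    [0, 0, 0, 0, 0, 0, 0],
    [0, 0, 0, 0, 0, 0, 0],
    [0, 0, 0, 0, 0, 0, 0],
  ],
)

```text
time: 6.45
eef_pos: [0.4698, 0.0366, 0.2564]
ee_rot: [-0.056, 2.196, -2.198]
ft_force: [0.3, -0.3, -0.6]
width: 0.0203
```

```bash
python3 -c "
from h import *
togo(.4715,.0322,.1978,.05)
c=snap('side','e'); cv2.imwrite('pics/e2.png',cv2.resize(c['color'][140:300,200:380,::-1],(675,600),interpolation=cv2.INTER_CUBIC))
c=snap('top','e'); cv2.imwrite('pics/e3.png',cv2.resize(c['color'][150:270,210:370,::-1],(800,600),interpolation=cv2.INTER_CUBIC))
"
```

```text
t 6.45 q [-0.1792  0.0668  2.0127 -0.0011  1.063   1.3427] pos [0.4698 0.0366 0.2564] f [ 0.3383 -0.2529 -0.6045] w 0.020324682020206323
[[-0.9988 -0.0011  0.0495]
 [-0.0495 -0.0008 -0.9988]
 [ 0.0011 -1.      0.0007]]
shift in current axes (units) [-0.0264  0.9762  0.0747]  in target axes [-0.0253  0.9761  0.0755] turn [-0.0007 -0.0005  0.0011]
```

View pics/e2.png

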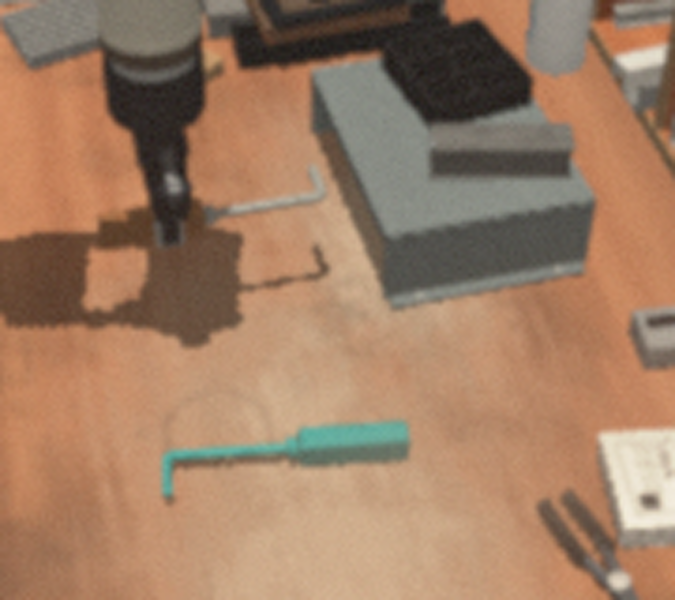

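View pics/e3.png

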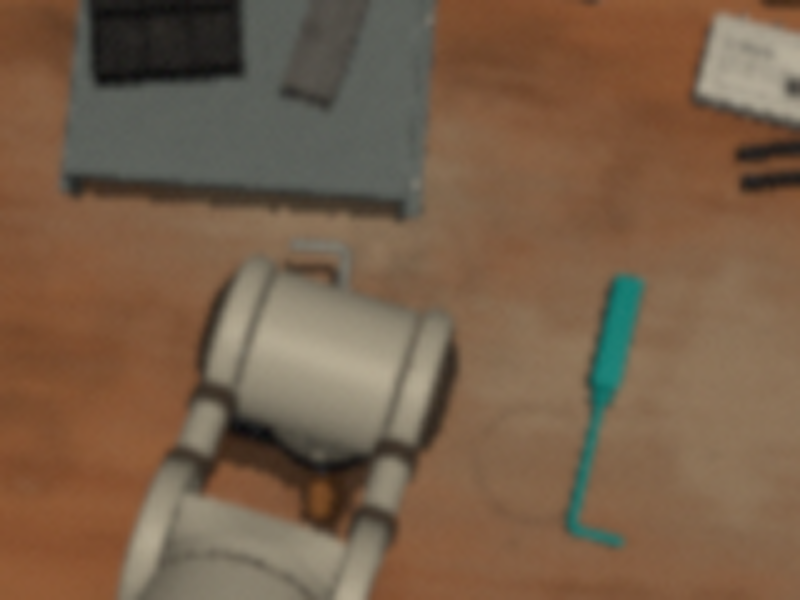

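```bash
cat >> h.py <<'E'
def tri(c1,u1,c2,u2):
    A=[];b=[]
    for c,(u,v) in((c1,u1),(c2,u2)):
        T=c['cam_to_world']; d=T[:3,:3]@np.array([(u-c['cx'])/c['fx'],(v-c['cy'])/c['fy'],1]); d/=np.linalg.norm(d)
        P=np.eye(3)-np.outer(d,d); A.append(P); b.append(P@T[:3,3])
    p,r,_,_=np.linalg.lstsq(np.vstack(A),np.hstack(b),rcond=None); return p,np.sqrt(r)
RO=np.array([.6393,.1207,0]); ry=.05
RX=np.array([np.cos(ry),np.sin(ry),0]); RY=np.array([-np.sin(ry),np.cos(ry),0])
def rf(p): d=np.array(p)-RO; return np.array([d@RX,d@RY,d[2]])
E
python3 -c "
from h import *
s=load('pics/e_side.npz');t=load('pics/e_top.npz')
for n,a,b in (('bend',(285.9,192.0),(279.2,199.4)),('tip',(283.5,185.3),(268.6,198.8))):
    p,r=tri(s,a,t,b); print(n,p,r,rf(p), 'predicted-plane', ray(s,*a,.0944),ray(t,*b,.0944))
print('tcp rf',rf([.4698,.0366,.2564]))
"
```

```text
bend [0.6007 0.0412 0.0932] [0.0001] [-0.0425 -0.0774  0.0932] predicted-plane [0.6005 0.0399 0.0944] [0.6003 0.0412 0.0944]
tip [0.6    0.0773 0.0905] [0.0017] [-0.0415 -0.0414  0.0905] predicted-plane [0.6002 0.073  0.0944] [0.5979 0.0771 0.0944]
tcp rf [-0.1735 -0.0755  0.2564]
```

apply_moves(
  commands=[
    [0, 0, 0, 0, 0.25, 0.03, 0],
    [0, 0, 0, 0, 0.35, 0.05, 0],
    [0, 0, 0, 0, 0.35, 0, 0],
    [0, 0, 0, 0, 0.08, 0, 0],
    [0, 0, 0, 0, 0, 0, 0],
    [0, 0, 0, 0, 0, 0, 0],
    [0, 0, 0, 0, 0, 0, 0],
    [0, 0, 0, 0, 0, 0, 0],
    [0, 0, 0, 0, 0, 0, 0],
    [0, 0, 0, 0, 0, 0, 0],
  ],
)

```text
time: 7.8
eef_pos: [0.4705, 0.0312, 0.1923]
ee_rot: [-0.052, 2.194, -2.197]
ft_force: [-0.1, 0.9, -2.0]
width: 0.02
```

```bash
python3 -c "
from h import *
p=RO+RX*(.054-.131)+RY*(-.082+.002)
togo(p[0],p[1],.198,.05)
"
```

```text
t 7.8 q [-0.1907  0.1876  2.0345 -0.0014  0.9174  1.3314] pos [0.4705 0.0312 0.1923] f [-0.0677  0.9435 -1.985 ] w 0.019980062782143863
[[-0.9988  0.0018  0.0495]
 [-0.0495 -0.0015 -0.9988]
 [-0.0017 -1.      0.0015]]
shift in current axes (units) [-1.6016 -0.0919 -0.0172]  in target axes [-1.6015 -0.0947 -0.0166] turn [-0.0015 -0.0005 -0.0017]
```

apply_moves(
  commands=[
    [0, 0, 0, 0, -0.08, 0, 0],
    [0, 0, 0, -0.15, -0.015, 0, 0],
    [0, 0, 0, -0.25, 0, 0, 0],
    [0, 0, 0, -0.25, 0, 0, 0],
    [0, 0, 0, -0.25, 0, 0, 0],
    [0, 0, 0, -0.25, 0, 0, 0],
    [0, 0, 0, -0.25, 0, 0, 0],
    [0, 0, 0, -0.15, 0, 0, 0],
    [0, 0, 0, 0, 0, 0, 0],
    [0, 0, 0, 0, 0, 0, 0],
  ],
)

```text
time: 9.05
eef_pos: [0.5695, 0.036, 0.1992]
ee_rot: [-0.049, 2.192, -2.196]
ft_force: [0.3, 0.2, -2.3]
width: 0.0202
```

```bash
python3 -c "
from h import *
p=RO+RX*(.054-.131)+RY*(-.082+.002)
togo(p[0],p[1],.198,.05)
c=snap('side','f'); cv2.imwrite('pics/f2.png',cv2.resize(c['color'][140:240,240:380,::-1],(784,560),interpolation=cv2.INTER_CUBIC))
"
```

```text
t 9.05 q [-0.1483  0.3944  1.7529 -0.0013  0.9898  1.3739] pos [0.5695 0.036  0.1992] f [ 0.3111  0.2055 -2.3499] w 0.02018614759241207
[[-0.9988  0.0043  0.0493]
 [-0.0493 -0.0017 -0.9988]
 [-0.0042 -1.      0.0019]]
shift in current axes (units) [ 0.0514  0.0194 -0.0185]  in target axes [ 0.0513  0.0196 -0.0185] turn [-0.0019 -0.0007 -0.0042]
```

View pics/f2.png

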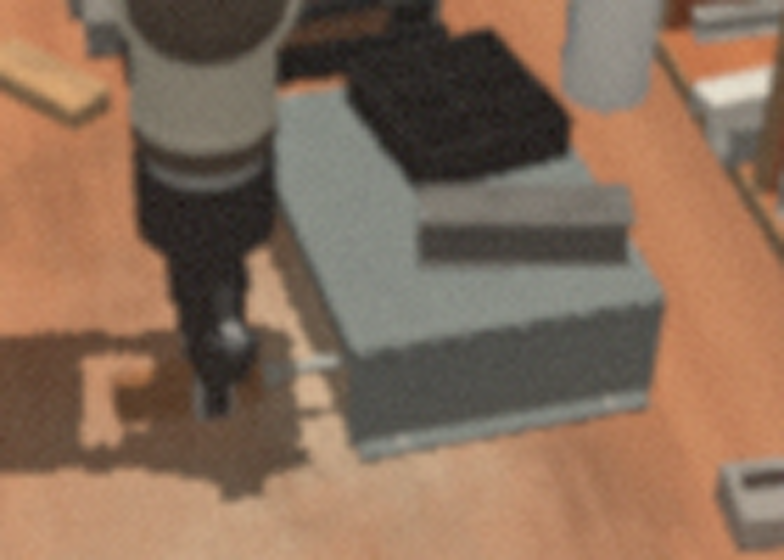

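apply_moves(
  commands=[
    [0, 0, 0.004, 0.05, 0.02, 0, 0],
    [0, 0, 0, 0, 0, -0.035, 0],
    [0, 0, 0, 0, 0, -0.035, 0],
    [0, 0, 0, 0, 0, -0.035, 0],
    [0, 0, 0, 0, 0, -0.035, 0],
    [0, 0, 0, 0, 0, -0.035, 0],
    [0, 0, 0, 0, 0, -0.035, 0],
    [0, 0, 0, 0, 0, -0.035, 0],
    [0, 0, 0, 0, 0, -0.035, 0],
    [0, 0, 0, 0, 0, -0.035, 0],
  ],
)

```text
time: 10.35
eef_pos: [0.5645, 0.0561, 0.1978]
ee_rot: [-0.045, 2.191, -2.194]
ft_force: [-0.9, -0.0, -1.9]
width: 0.02
```

```bash
cat >> h.py <<'E'
def bend():
    s,M=st(); f=np.array(s['ft_force']); b=np.array(s['eef_pos'])+RX*.131-RY*.002-np.array([0,0,.162]); print('bend rf',rf(b),'f rf',f@RX,f@RY,f[2],'torque',np.array(s['torque']))
E
python3 -c "
from h import *
bend()"
```

```text
t 10.35 q [-0.1138  0.3883  1.7645 -0.0005  0.9808  1.4081] pos [0.5645 0.0561 0.1978] f [-0.9471 -0.0138 -1.8664] w 0.020031976484509342
[[-0.9988  0.0079  0.0492]
 [-0.0492 -0.0014 -0.9988]
 [-0.0078 -1.      0.0017]]
bend rf [ 0.053  -0.0627  0.0358] f rf -0.9465998154095536 0.033571372625532864 -1.8663585205052133 torque [-0.0534  0.0146  0.0118]
```

apply_moves(
  commands=[
    [0, 0, -0.008, 0, 0, -0.035, 0],
    [0, 0, 0, 0, 0, -0.035, 0],
    [0, 0, 0, 0, 0, -0.035, 0],
    [0, 0, 0, 0, 0, -0.035, 0],
    [0, 0, 0, 0, 0, -0.035, 0],
    [0, 0, 0, 0, 0, -0.035, 0],
    [0, 0, 0, 0, 0, -0.035, 0],
    [0, 0, 0, 0, 0, -0.035, 0],
    [0, 0, 0, 0, 0, -0.035, 0],
    [0, 0, 0, 0, 0, -0.035, 0],
  ],
)

```text
time: 11.6
eef_pos: [0.5634, 0.0786, 0.1978]
ee_rot: [-0.055, 2.195, -2.199]
ft_force: [0.0, 0.1, -1.8]
width: 0.0201
```

```bash
python3 -c "
from h import *
bend()"
```

```text
t 11.6 q [-0.0733  0.3941  1.7566 -0.0022  0.9913  1.4494] pos [0.5634 0.0786 0.1978] f [ 0.0474  0.0691 -1.8053] w 0.020089712276179433
[[-0.9988 -0.0006  0.0492]
 [-0.0492 -0.0018 -0.9988]
 [ 0.0007 -1.      0.0018]]
bend rf [ 0.0531 -0.0403  0.0358] f rf 0.05082731157861022 0.06669090395109473 -1.8053168652236908 torque [-0.0196 -0.0112 -0.0408]
```

apply_moves(
  commands=[
    [0, 0, 0, 0, 0, -0.03, 0],
    [0, 0, 0, 0, 0, -0.03, 0],
    [0, 0, 0, 0, 0, -0.03, 0],
    [0, 0, 0, 0, 0, -0.03, 0],
    [0, 0, 0, 0, 0, -0.03, 0],
    [0, 0, 0, 0, 0, -0.03, 0],
    [0, 0, 0, 0, 0, -0.03, 0],
    [0, 0, 0, 0, 0, -0.03, 0],
    [0, 0, 0, 0, 0, -0.03, 0],
    [0, 0, 0, 0, 0, -0.03, 0],
  ],
)

```text
time: 12.85
eef_pos: [0.5624, 0.0975, 0.1977]
ee_rot: [-0.054, 2.194, -2.2]
ft_force: [-0.3, -4.4, -2.1]
width: 0.0202
```

```bash
python3 -c "
from h import *
bend()"
```

```text
t 12.85 q [-0.0393  0.3987  1.7506 -0.0031  0.9929  1.4845] pos [0.5624 0.0975 0.1977] f [-0.2546 -4.4493 -2.0867] w 0.020229354348793954
[[-0.9988 -0.0006  0.0486]
 [-0.0486 -0.0026 -0.9988]
 [ 0.0008 -1.      0.0025]]
bend rf [ 0.0531 -0.0213  0.0357] f rf -0.47662309507266387 -4.431015192225578 -2.0867013752371855 torque [-0.7029 -0.0156 -0.5064]
```

Contact came at bend y = -21 mm. Torque over force gives a lever of about 0.105–0.115 m, which fits the shank lying against the ring's front bar. A hit on the tip would give 0.131. I'll ease off a little and pull gently.

apply_moves(
  commands=[
    [0, 0, 0, 0, 0, 0.03, 0],
    [0, 0, 0, 0.03, 0, 0, 0],
    [0, 0, 0, 0.03, 0, 0, 0],
    [0, 0, 0, 0.03, 0, 0, 0],
    [0, 0, 0, 0.03, 0, 0, 0],
    [0, 0, 0, 0.03, 0, 0, 0],
    [0, 0, 0, 0.03, 0, 0, 0],
    [0, 0, 0, 0.03, 0, 0, 0],
    [0, 0, 0, 0.03, 0, 0, 0],
    [0, 0, 0, 0.03, 0, 0, 0],
  ],
)

```text
time: 14.1
eef_pos: [0.5466, 0.095, 0.1982]
ee_rot: [-0.049, 2.192, -2.196]
ft_force: [4.0, -0.3, -4.9]
width: 0.0203
```

```bash
python3 -c "
from h import *
bend()"
```

```text
t 14.1 q [-0.0454  0.3615  1.7996 -0.0018  0.9758  1.4776] pos [0.5466 0.095  0.1982] f [ 3.9846 -0.2666 -4.922 ] w 0.020259234704004907
[[-0.9988  0.0047  0.0488]
 [-0.0488 -0.0017 -0.9988]
 [-0.0046 -1.      0.0019]]
bend rf [ 0.0371 -0.023   0.0362] f rf 3.966309331173604 -0.4653835972763726 -4.9219914184449225 torque [ 0.0184 -0.3417 -0.013 ]
```

apply_moves(
  commands=[
    [0, 0, 0, 0.03, 0.03, 0, 0],
    [0, 0, 0, 0.04, 0.02, 0, 0],
    [0, 0, 0, 0.05, 0.01, 0, 0],
    [0, 0, 0, 0.05, 0, 0, 0],
    [0, 0, 0, 0.05, 0, 0, 0],
    [0, 0, 0, 0.05, 0, 0, 0],
    [0, 0, 0, 0.05, 0, 0, 0],
    [0, 0, 0, 0.05, 0, 0, 0],
    [0, 0, 0, 0.05, 0, 0, 0],
    [0, 0, 0, 0.05, 0, 0, 0],
  ],
)

```text
time: 15.35
eef_pos: [0.5182, 0.0936, 0.1963]
ee_rot: [-0.041, 2.189, -2.193]
ft_force: [3.4, 0.2, -1.3]
width: 0.0203
```

```bash
python3 -c "
from h import *
bend()
c=snap('side','g'); cv2.imwrite('pics/g2.png',cv2.resize(c['color'][140:240,240:380,::-1],(784,560),interpolation=cv2.INTER_CUBIC))
"
```

```text
t 15.35 q [-0.0508  0.3014  1.8833 -0.0013  0.9454  1.4719] pos [0.5182 0.0936 0.1963] f [ 3.3911  0.2277 -1.2745] w 0.020328061841758352
[[-0.9987  0.0114  0.0488]
 [-0.0489 -0.0016 -0.9988]
 [-0.0113 -0.9999  0.0022]]
bend rf [ 0.0087 -0.023   0.0343] f rf 3.3982075729369727 0.05798044590036633 -1.2745118688740902 torque [ 0.1678 -0.7991  0.0465]
```

View pics/g2.png

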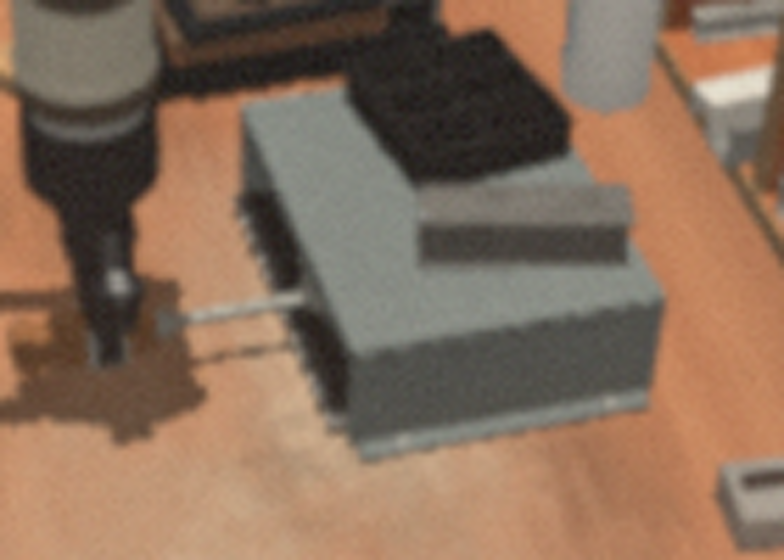

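apply_moves(
  commands=[
    [0, 0, -0.005, 0.05, 0, 0, 0],
    [0, 0, -0.005, 0.055, 0, 0, 0],
    [0, 0, 0, 0.06, 0, 0, 0],
    [0, 0, 0, 0.06, 0, 0, 0],
    [0, 0, 0, 0.06, 0, 0, 0],
    [0, 0, 0, 0.06, 0, 0, 0],
    [0, 0, 0, 0.06, 0, 0, 0],
    [0, 0, 0, 0.06, 0, 0, 0],
    [0, 0, 0, 0.06, 0, 0, 0],
    [0, 0, 0, 0.06, 0, 0, 0],
  ],
)

```text
time: 16.65
eef_pos: [0.4811, 0.0917, 0.1968]
ee_rot: [-0.051, 2.193, -2.198]
ft_force: [3.7, 0.6, 0.1]
width: 0.0197
```

```bash
python3 -c "
from h import *
bend()"
```

```text
t 16.65 q [-0.0584  0.2204  1.9834 -0.0025  0.9352  1.4651] pos [0.4811 0.0917 0.1968] f [3.7074 0.6362 0.0976] w 0.019674262901368453
[[-0.9988  0.0025  0.0488]
 [-0.0488 -0.0022 -0.9988]
 [-0.0023 -1.      0.0023]]
bend rf [-0.0285 -0.023   0.0348] f rf 3.734514453028151 0.45006753711300745 0.09760102902959084 torque [ 0.1075 -0.8529  0.03  ]
```

apply_moves(
  commands=[
    [0, 0, 0, 0.06, 0, 0, 0],
    [0, 0, 0, 0.06, 0, 0, 0],
    [0, 0, 0, 0.06, 0, 0, 0],
    [0, 0, 0, 0.06, 0, 0, 0],
    [0, 0, 0, 0.06, 0, 0, 0],
    [0, 0, 0, 0.06, 0, 0, 0],
    [0, 0, 0, 0.06, 0, 0, 0],
    [0, 0, 0, 0.06, 0, 0, 0],
    [0, 0, 0, 0.06, 0, 0, 0],
    [0, 0, 0, 0.05, 0, 0, 0],
  ],
)

```text
time: 17.9
eef_pos: [0.4432, 0.0899, 0.1968]
ee_rot: [-0.051, 2.193, -2.198]
ft_force: [4.2, 1.4, -0.6]
width: 0.02
```

```bash
python3 -c "
from h import *
bend()
c=snap('side','i'); cv2.imwrite('pics/i2.png',cv2.resize(c['color'][130:250,200:360,::-1],(800,600),interpolation=cv2.INTER_CUBIC))
c=snap('top','i'); cv2.imwrite('pics/i3.png',cv2.resize(c['color'][150:270,190:350,::-1],(800,600),interpolation=cv2.INTER_CUBIC))
"
```

```text
t 17.9 q [-0.0676  0.1322  2.087  -0.0025  0.9196  1.4558] pos [0.4432 0.0899 0.1968] f [ 4.1746  1.4199 -0.5887] w 0.019997911072719452
[[-0.9988  0.0026  0.0489]
 [-0.0489 -0.0022 -0.9988]
 [-0.0025 -1.      0.0023]]
bend rf [-0.0664 -0.023   0.0348] f rf 4.240358974113579 1.2094580081771984 -0.588713832624299 torque [ 0.1339 -0.8689  0.0383]
```

View pics/i2.png

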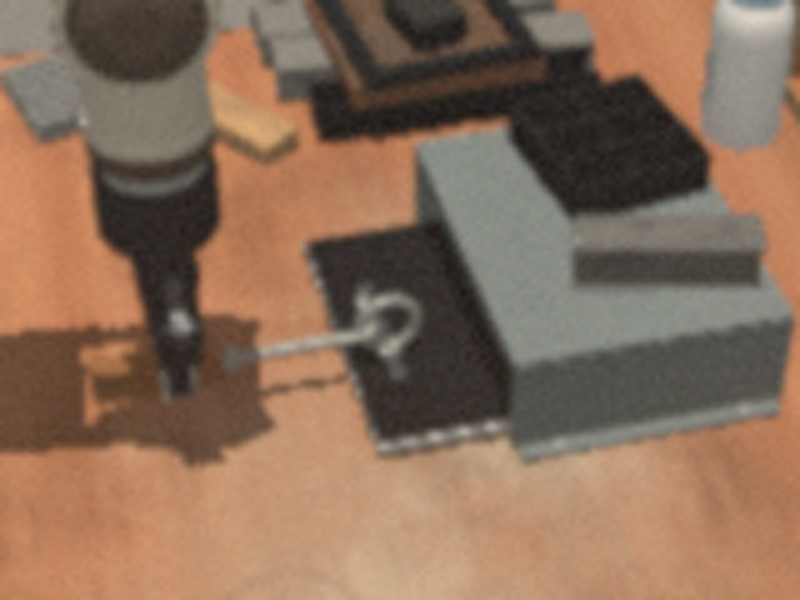

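View pics/i3.png

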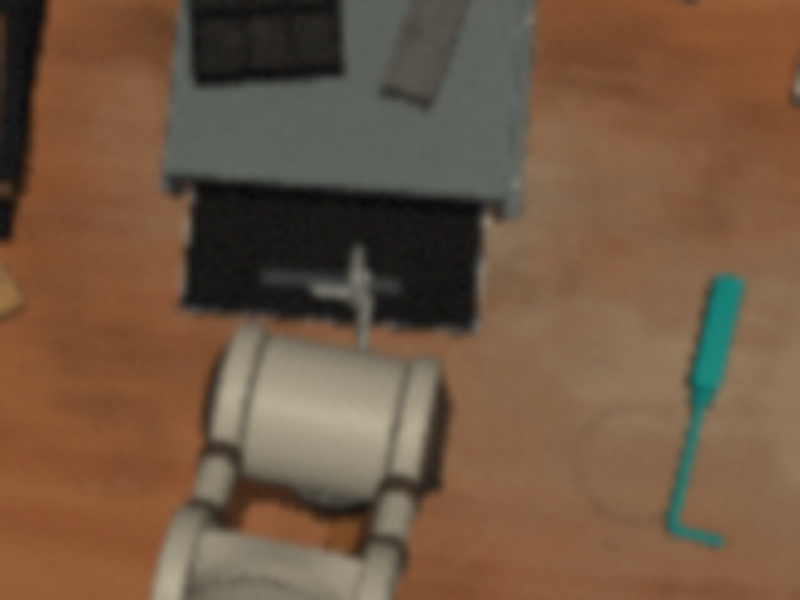

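apply_moves(
  commands=[
    [0, 0, 0, -0.05, 0, 0.02, 0],
    [0, 0, 0, -0.06, 0, 0.01, 0],
    [0, 0, 0, -0.06, 0, 0, 0],
    [0, 0, 0, 0, 0, 0.06, 0],
    [0, 0, 0, 0, 0, 0.1, 0],
    [0, 0, 0, 0, 0, 0.12, 0],
    [0, 0, 0, 0, 0, 0.15, 0],
    [0, 0, 0, 0, 0, 0.15, 0],
    [0, 0, 0, 0, 0, 0.15, 0],
    [0, 0, 0, 0, 0, 0.1, 0],
  ],
)

```text
time: 19.25
eef_pos: [0.4532, 0.0351, 0.1939]
ee_rot: [-0.066, 2.2, -2.204]
ft_force: [0.8, -0.2, -1.5]
width: 0.0197
```

```bash
python3 -c "
from h import *
bend()
c=snap('side','j'); cv2.imwrite('pics/j2.png',cv2.resize(c['color'][130:250,200:360,::-1],(800,600),interpolation=cv2.INTER_CUBIC))
t=load('pics/i_top.npz'); print('turq',[ (ray(t,190+x/5,150+y/5,.015),rf(ray(t,190+x/5,150+y/5,.015))) for x,y in ((715,280),(700,400),(672,525))])
s=load('pics/i_side.npz'); print('front edge right corner',rf(ray(s,200+380/5,130+445/5,.008)), rf(ray(s,200+312/5,130+243/5,.014)))
"
```

```text
t 19.25 q [-0.1882  0.1484  2.0762 -0.0055  0.9273  1.3369] pos [0.4532 0.0351 0.1939] f [ 0.7522 -0.1792 -1.5084] w 0.019738387524748057
[[-0.9987 -0.0109  0.049 ]
 [-0.049  -0.0024 -0.9988]
 [ 0.011  -0.9999  0.0019]]
bend rf [-0.0591 -0.0782  0.0319] f rf 0.7423411214742996 -0.2165990680321424 -1.5084087041138652 torque [-0.0405 -0.0906  0.0147]
turq [(array([ 0.6187, -0.1504,  0.015 ]), array([-0.0341, -0.2698,  0.015 ])), (array([ 0.5312, -0.1484,  0.015 ]), array([-0.1214, -0.2634,  0.015 ])), (array([ 0.4412, -0.1379,  0.015 ]), array([-0.2108, -0.2483,  0.015 ]))]
front edge right corner [-0.0805 -0.0998  0.008 ] [-0.0774  0.1028  0.014 ]
```

View pics/j2.png

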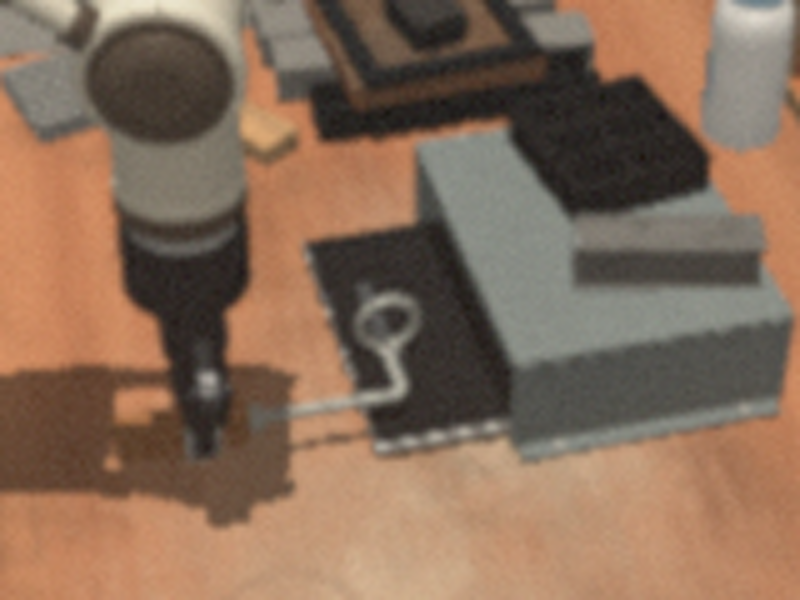

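apply_moves(
  commands=[
    [0, 0, 0.008, 0, -0.05, 0.1, 0],
    [0, 0, 0, 0, 0, 0.25, 0],
    [0, 0, 0, 0, 0, 0.3, 0],
    [0, 0, 0, 0, 0, 0.35, 0],
    [0, 0, 0, 0, 0, 0.35, 0],
    [0, 0, 0, 0, 0, 0.2, 0],
    [0, 0, 0, 0, 0, 0, 0],
    [0, 0, 0, 0, 0.08, 0, 0],
    [0, 0, 0, 0, 0.08, 0, 0],
    [0, 0, 0, 0, 0, 0, 0],
  ],
)

```text
time: 20.55
eef_pos: [0.4577, -0.063, 0.1872]
ee_rot: [-0.058, 2.194, -2.199]
ft_force: [-0.0, 0.6, -2.3]
width: 0.0198
```

```bash
python3 -c "
from h import *
bend()"
```

```text
t 20.55 q [-0.3983  0.1774  2.0601 -0.0038  0.9053  1.1242] pos [ 0.4577 -0.063   0.1872] f [-0.0331  0.603  -2.3149] w 0.01981914348875124
[[-0.9987 -0.0022  0.0506]
 [-0.0506 -0.0023 -0.9987]
 [ 0.0024 -1.      0.0022]]
bend rf [-0.0596 -0.1764  0.0252] f rf -0.0029379400043404906 0.6039399055817531 -2.3148746024767015 torque [ 0.0378 -0.0294 -0.0093]
```

apply_moves(
  commands=[
    [0, 0, 0, 0, 0.08, 0, 0],
    [0, 0, 0, 0, 0.06, 0, 0],
    [0, 0, 0, 0, 0.04, 0, 0],
    [0, 0, 0, 0, 0.015, 0, 0],
    [0, 0, 0, 0, 0, 0, 0],
    [0, 0, 0, 0, 0, 0, 0],
    [0, 0, 0, 0, 0, 0, 0],
    [0, 0, 0, 0, 0, 0, 0.5],
    [0, 0, 0, 0, 0, 0, 0.5],
    [0, 0, 0, 0, 0, 0, 0.5],
  ],
)

```text
time: 21.8
eef_pos: [0.4583, -0.0628, 0.1754]
ee_rot: [-0.057, 2.192, -2.199]
ft_force: [-0.6, 0.1, -0.3]
width: 0.0428
```

```bash
python3 -c "
from h import *
bend()
c=snap('side','k'); cv2.imwrite('pics/k2.png',cv2.resize(c['color'][150:270,200:360,::-1],(800,600),interpolation=cv2.INTER_CUBIC))
"
```

```text
t 21.8 q [-0.3974  0.2037  2.0602 -0.0038  0.877   1.1243] pos [ 0.4583 -0.0628  0.1754] f [-0.5752  0.0877 -0.3161] w 0.04283639832317873
[[-0.9987 -0.0005  0.0514]
 [-0.0514 -0.003  -0.9987]
 [ 0.0006 -1.      0.0029]]
bend rf [-0.0589 -0.1762  0.0134] f rf -0.5700939793059363 0.11628832576604825 -0.31613423991458817 torque [ 0.0332 -0.0113 -0.0144]
```

View pics/k2.png

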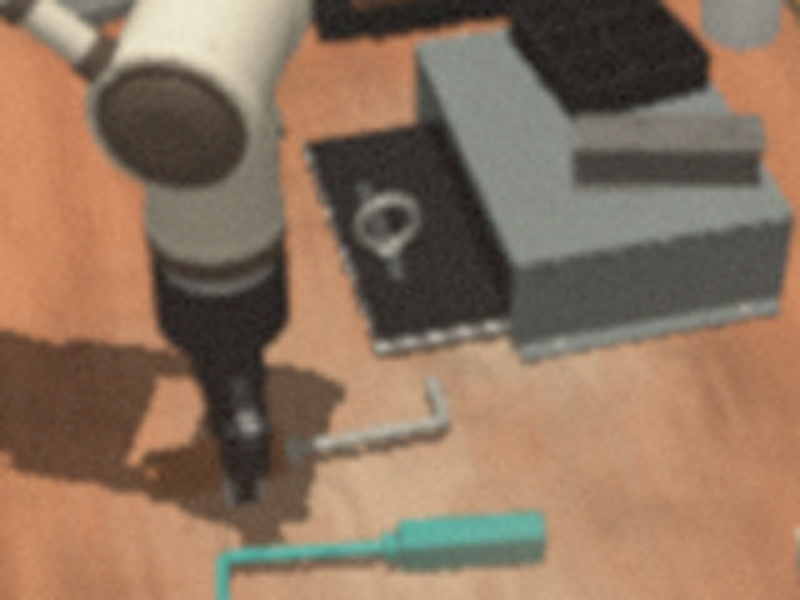

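apply_moves(
  commands=[
    [0, 0, 0, 0, -0.15, 0, 0.5],
    [0, 0, 0, 0, -0.3, 0, 0.5],
    [0, 0, 0, 0, -0.5, 0, 0.5],
    [0, 0, 0, 0, -0.5, 0, 0.5],
    [0, 0, 0, 0, -0.3, 0, 0.3],
    [0, 0, 0, -0.2, 0, -0.3, 0],
    [0, 0, 0, -0.4, 0, -0.6, 0],
    [0, 0, 0, -0.4, 0, -0.6, 0],
    [0, 0, 0, -0.4, 0, -0.6, 0],
    [0, 0, 0, -0.4, 0, -0.6, 0],
  ],
)

```text
time: 23.1
eef_pos: [0.561, 0.1074, 0.2908]
ee_rot: [-0.043, 2.188, -2.201]
ft_force: [1.0, -0.1, 0.2]
width: 0.0004
```

```bash
python3 -c "
from h import *
togo(.5922,.1634,.22,.05)"
```

```text
t 23.1 q [-0.0211  0.26    1.7149 -0.006   1.1592  1.506 ] pos [0.561  0.1074 0.2908] f [ 0.9998 -0.121   0.1801] w 0.000407628210635777
[[-0.9989  0.0073  0.0461]
 [-0.0461 -0.0056 -0.9989]
 [-0.007  -1.      0.006 ]]
shift in current axes (units) [-0.5541  1.1778 -0.9158]  in target axes [-0.5659  1.1793 -0.9066] turn [-0.006  -0.0039 -0.007 ]
```

apply_moves(
  commands=[
    [-0.006, -0.004, -0.007, -0.25, 0, -0.4, 0],
    [0, 0, 0, -0.2, 0.1, -0.35, 0],
    [0, 0, 0, -0.1, 0.3, -0.15, 0],
    [0, 0, 0, 0, 0.35, 0, 0],
    [0, 0, 0, 0, 0.3, 0, 0],
    [0, 0, 0, 0, 0.1, 0, 0],
    [0, 0, 0, 0, 0, 0, 0],
    [0, 0, 0, 0, 0, 0, 0],
    [0, 0, 0, 0, 0, 0, 0],
    [0, 0, 0, 0, 0, 0, 0],
  ],
)

```text
time: 24.35
eef_pos: [0.5937, 0.1663, 0.2237]
ee_rot: [-0.052, 2.192, -2.191]
ft_force: [0.0, 0.2, -0.1]
width: -0.0003
```

```bash
python3 -c "
from h import *
togo(.5922,.1634,.188,.05)
c=snap('side','l'); cv2.imwrite('pics/l2.png',cv2.resize(c['color'][130:270,200:380,::-1],(720,560),interpolation=cv2.INTER_CUBIC))
"
```

```text
t 24.35 q [ 0.0774  0.4563  1.6095 -0.      1.0699  1.5953] pos [0.5937 0.1663 0.2237] f [ 0.0348  0.1941 -0.1273] w -0.00030766322331330487
[[-0.9986  0.0058  0.0529]
 [-0.0529  0.0004 -0.9986]
 [-0.0059 -1.     -0.0001]]
shift in current axes (units) [0.0314 0.5948 0.0468]  in target axes [0.0277 0.595  0.0468] turn [ 0.0001  0.0029 -0.0059]
```

View pics/l2.png

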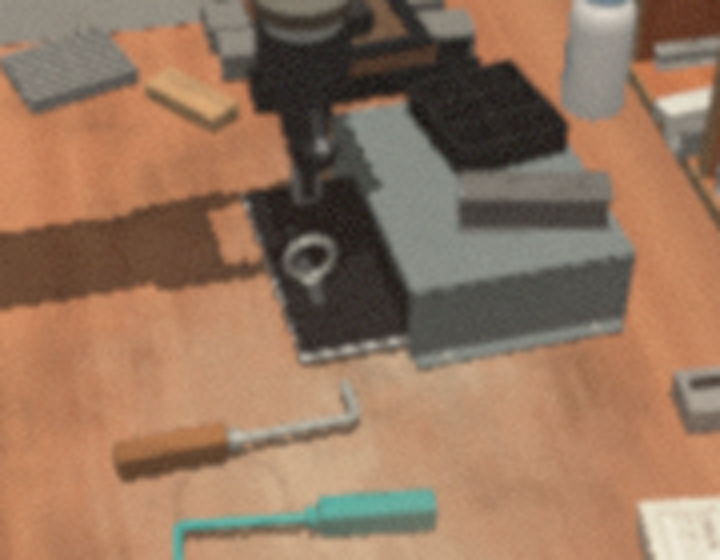

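apply_moves(
  commands=[
    [0, 0, -0.005, 0.03, 0.12, 0.04, 0],
    [0, 0, 0, 0, 0.18, 0, 0],
    [0, 0, 0, 0, 0.15, 0, 0],
    [0, 0, 0, 0, 0.08, 0, 0],
    [0, 0, 0, 0, 0.03, 0, 0],
    [0, 0, 0, 0, 0.03, 0, 0],
    [0, 0, 0, 0, 0.03, 0, 0],
    [0, 0, 0, 0, 0.03, 0, 0],
    [0, 0, 0, 0, 0.03, 0, 0],
    [0, 0, 0, 0, 0.03, 0, 0],
  ],
)

```text
time: 25.65
eef_pos: [0.5947, 0.164, 0.1871]
ee_rot: [-0.054, 2.191, -2.193]
ft_force: [-3.6, -1.0, 9.1]
width: -0.0
```

```bash
python3 -c "
from h import *
st()"
```

```text
t 25.65 q [ 0.0738  0.5129  1.615  -0.0015  1.0091  1.5911] pos [0.5947 0.164  0.1871] f [-3.6144 -0.9987  9.1048] w -4.799051193324198e-05
[[-0.9985  0.0047  0.0542]
 [-0.0543 -0.0009 -0.9985]
 [-0.0046 -1.      0.0012]]
```

apply_moves(
  commands=[
    [0, 0, 0, 0, 0.045, 0, 0],
    [0, 0, 0, 0.04, 0.045, 0, 0],
    [0, 0, 0, 0.07, 0.045, 0, 0],
    [0, 0, 0, 0.08, 0.045, 0, 0],
    [0, 0, 0, 0.08, 0.045, 0, 0],
    [0, 0, 0, 0.08, 0.045, 0, 0],
    [0, 0, 0, 0.08, 0.045, 0, 0],
    [0, 0, 0, 0.08, 0.045, 0, 0],
    [0, 0, 0, 0.08, 0.045, 0, 0],
    [0, 0, 0, 0.08, 0.045, 0, 0],
  ],
)

```text
time: 26.9
eef_pos: [0.5775, 0.1628, 0.187]
ee_rot: [0.033, 2.155, -2.15]
ft_force: [4.7, -0.1, 6.5]
width: -0.0
```

```bash
python3 -c "
from h import *
s,M=st(); print(rf(s['eef_pos']))
c=snap('side','m'); cv2.imwrite('pics/m2.png',cv2.resize(c['color'][130:270,200:380,::-1],(720,560),interpolation=cv2.INTER_CUBIC))
"
```

```text
t 26.9 q [ 0.0741  0.4561  1.6981 -0.0023  0.903   1.5927] pos [0.5775 0.1628 0.187 ] f [ 4.7413 -0.1056  6.5478] w -4.7291468209402135e-05
[[-0.995   0.0843  0.0535]
 [-0.0533  0.0044 -0.9986]
 [-0.0844 -0.9964  0.0001]]
[-0.0596  0.0452  0.187 ]
```

View pics/m2.png

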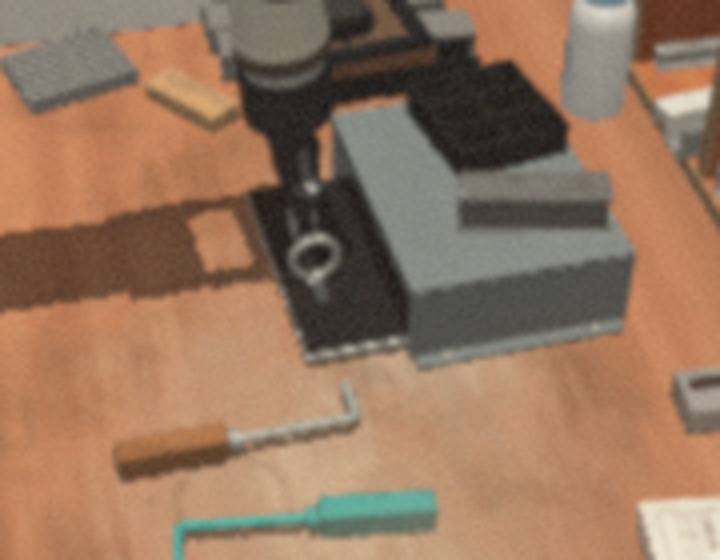

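apply_moves(
  commands=[
    [0, 0, 0, 0, 0.07, 0, 0],
    [0, 0, -0.02, 0.02, 0.07, 0, 0],
    [0, 0, -0.025, 0.04, 0.07, 0, 0],
    [0, 0, -0.025, 0.06, 0.07, 0, 0],
    [0, 0, -0.025, 0.06, 0.07, 0, 0],
    [0, 0, -0.025, 0.06, 0.07, 0, 0],
    [0, 0, -0.02, 0.07, 0.07, 0, 0],
    [0, 0, -0.02, 0.07, 0.07, 0, 0],
    [0, 0, -0.02, 0.07, 0.07, 0, 0],
    [0, 0, -0.02, 0.07, 0.07, 0, 0],
  ],
)

```text
time: 28.2
eef_pos: [0.581, 0.1629, 0.1871]
ee_rot: [-0.066, 2.199, -2.197]
ft_force: [3.7, -0.2, 9.9]
width: -0.0001
```

```bash
cat >> h.py <<'E'
def tip():
    s,M=st(); f=np.array(s['ft_force']); print('tip rf',rf(np.array(s['eef_pos'])+M[:,1]*.173),'pitch',M[2,0],'f',f@RX,f@RY,f[2])
E
python3 -c "
from h import *
tip()
c=snap('side','n'); cv2.imwrite('pics/n2.png',cv2.resize(c['color'][130:270,200:380,::-1],(720,560),interpolation=cv2.INTER_CUBIC))
"
```

```text
t 28.2 q [0.073  0.4872 1.6523 0.0016 1.0087 1.5899] pos [0.581  0.1629 0.1871] f [ 3.6974 -0.1587  9.9004] w -0.0001161427465772277
[[-0.9986 -0.0066  0.053 ]
 [-0.053   0.0009 -0.9986]
 [ 0.0066 -1.     -0.0013]]
tip rf [-0.0572  0.0452  0.0141] pitch 0.006563058790704176 f 3.684816189889753 -0.3432804254137295 9.90039862782935
```

View pics/n2.png

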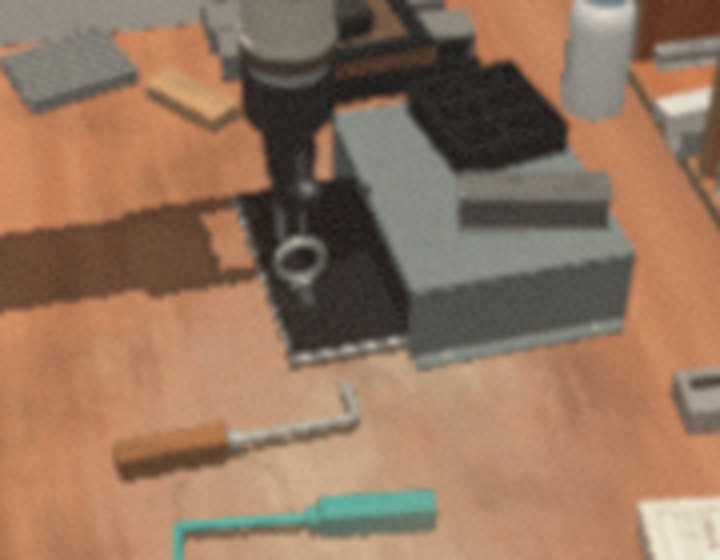

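apply_moves(
  commands=[
    [0, 0, -0.011, 0.08, 0.07, 0, 0],
    [0, 0, -0.011, 0.09, 0.07, 0, 0],
    [0, 0, -0.011, 0.1, 0.07, 0, 0],
    [0, 0, -0.011, 0.1, 0.07, 0, 0],
    [0, 0, -0.011, 0.1, 0.07, 0, 0],
    [0, 0, -0.011, 0.1, 0.07, 0, 0],
    [0, 0, -0.011, 0.1, 0.07, 0, 0],
    [0, 0, -0.011, 0.1, 0.07, 0, 0],
    [0, 0, -0.011, 0.1, 0.07, 0, 0],
    [0, 0, -0.011, 0.1, 0.07, 0, 0],
  ],
)

```text
time: 29.5
eef_pos: [0.5565, 0.1613, 0.1871]
ee_rot: [-0.056, 2.198, -2.191]
ft_force: [3.6, -0.0, 11.5]
width: -0.0002
```

```bash
python3 -c "
from h import *
tip()
c=snap('side','o'); cv2.imwrite('pics/o2.png',cv2.resize(c['color'][130:270,200:380,::-1],(720,560),interpolation=cv2.INTER_CUBIC))
"
```

```text
t 29.5 q [0.0729 0.4341 1.7277 0.0039 0.9789 1.5897] pos [0.5565 0.1613 0.1871] f [ 3.6098 -0.0163 11.4765] w -0.0001515902744328001
[[-0.9987  0.0006  0.0518]
 [-0.0518  0.0033 -0.9987]
 [-0.0008 -1.     -0.0033]]
tip rf [-0.0806  0.0453  0.0141] pitch -0.000776324329704748 f 3.6045017560752908 -0.19667363576889016 11.476516191072728
```

View pics/o2.png

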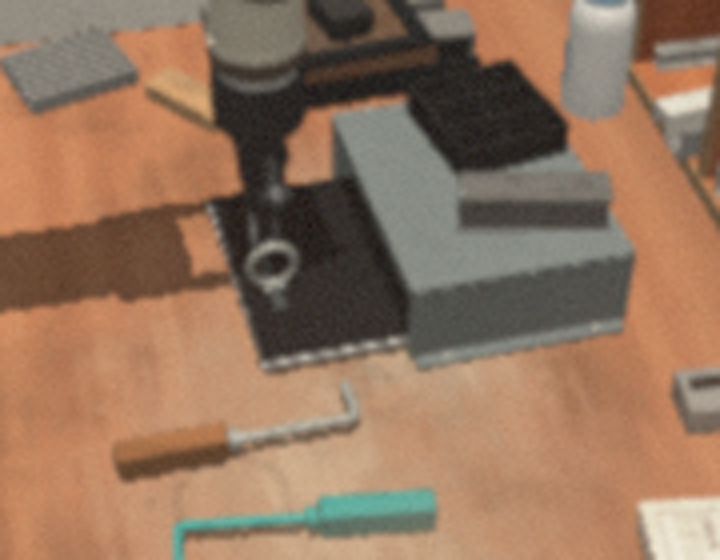

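apply_moves(
  commands=[
    [0, 0, -0.011, 0.1, 0.07, 0, 0],
    [0, 0, -0.011, 0.1, 0.07, 0, 0],
    [0, 0, -0.011, 0.1, 0.07, 0, 0],
    [0, 0, -0.011, 0.1, 0.07, 0, 0],
    [0, 0, -0.011, 0.1, 0.07, 0, 0],
    [0, 0, -0.011, 0.1, 0.07, 0, 0],
    [0, 0, -0.011, 0.1, 0.07, 0, 0],
    [0, 0, -0.011, 0.1, 0.07, 0, 0],
    [0, 0, -0.011, 0.1, 0.07, 0, 0],
    [0, 0, -0.011, 0.1, 0.07, 0, 0],
  ],
)

```text
time: 30.8
eef_pos: [0.5321, 0.1599, 0.1871]
ee_rot: [-0.043, 2.196, -2.184]
ft_force: [4.5, 0.6, 12.1]
width: 0.0
```

```bash
python3 -c "
from h import *
tip()"
```

```text
t 30.8 q [0.0732 0.3803 1.802  0.0057 0.9475 1.5895] pos [0.5321 0.1599 0.1871] f [ 4.4697  0.6326 12.1313] w 4.785898469895312e-05
[[-0.9986  0.0114  0.0512]
 [-0.0512  0.0055 -0.9987]
 [-0.0117 -0.9999 -0.0049]]
tip rf [-0.1031  0.0453  0.0141] pitch -0.01170272752164771 f 4.495689083815885 0.4083751959847437 12.131277123278727
```

apply_moves(
  commands=[
    [0, 0, -0.013, 0.08, 0.07, 0, 0],
    [0, 0, -0.013, 0.08, 0.07, 0, 0],
    [0, 0, -0.013, 0.08, 0.07, 0, 0],
    [0, 0, -0.013, 0.08, 0.07, 0, 0],
    [0, 0, -0.013, 0.08, 0.07, 0, 0],
    [0, 0, -0.013, 0.08, 0.07, 0, 0],
    [0, 0, -0.011, 0.08, 0.07, 0, 0],
    [0, 0, -0.011, 0.06, 0.07, 0, 0],
    [0, 0, -0.011, 0.05, 0.07, 0, 0],
    [0, 0, -0.011, 0.05, 0.07, 0, 0],
  ],
)

```text
time: 32.05
eef_pos: [0.5275, 0.1593, 0.1871]
ee_rot: [-0.037, 2.196, -2.18]
ft_force: [0.8, -1.1, 16.7]
width: -0.0001
```

```bash
python3 -c "
from h import *
tip()
c=snap('side','p'); cv2.imwrite('pics/p2.png',cv2.resize(c['color'][130:270,200:380,::-1],(720,560),interpolation=cv2.INTER_CUBIC))
"
```

```text
t 32.05 q [0.0724 0.3693 1.817  0.0077 0.9384 1.5884] pos [0.5275 0.1593 0.1871] f [ 0.7569 -1.1165 16.6589] w -0.00013755607338159274
[[-0.9986  0.0163  0.0503]
 [-0.0502  0.0074 -0.9987]
 [-0.0167 -0.9998 -0.0066]]
tip rf [-0.1068  0.0453  0.0141] pitch -0.01670171581553699 f 0.700139639602626 -1.1529674481558982 16.658894421960795
```

View pics/p2.png

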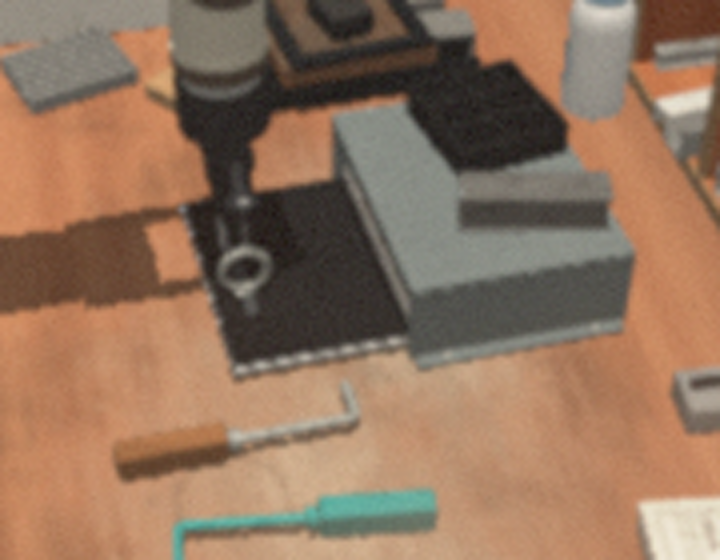

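```bash
python3 -c "
from h import *
for f,a,b in (('n',(293,362),(240,198)),('o',(263,366),(209,207)),('p',(235,374),(182,207))):
    s=load(f'pics/{f}_side.npz'); print(f,rf(ray(s,200+a[0]/4,130+a[1]/4,.006)),rf(ray(s,200+b[0]/4,130+b[1]/4,.014)))
"
```

```text
n [-0.0901 -0.1021  0.006 ] [-0.0866  0.1001  0.014 ]
o [-0.114  -0.1003  0.006 ] [-0.1153  0.095   0.014 ]
p [-0.1373 -0.1033  0.006 ] [-0.1379  0.1011  0.014 ]
```

apply_moves(
  commands=[
    [0, 0, -0.012, 0.1, 0.08, 0, 0],
    [0, 0, -0.013, 0.1, 0.08, 0, 0],
    [0, 0, -0.013, 0.1, 0.08, 0, 0],
    [0, 0, -0.013, 0.1, 0.08, 0, 0],
    [0, 0, -0.013, 0.1, 0.08, 0, 0],
    [0, 0, -0.013, 0.1, 0.08, 0, 0],
    [0, 0, -0.012, 0.1, 0.08, 0, 0],
    [0, 0, -0.011, 0.1, 0.08, 0, 0],
    [0, 0, -0.011, 0.1, 0.08, 0, 0],
    [0, 0, -0.011, 0.1, 0.08, 0, 0],
  ],
)

```text
time: 33.35
eef_pos: [0.5171, 0.1583, 0.187]
ee_rot: [0.011, 2.18, -2.156]
ft_force: [6.4, -0.3, 11.9]
width: 0.0002
```

```bash
python3 -c "
from h import *
tip()
c=snap('side','q'); cv2.imwrite('pics/q2.png',cv2.resize(c['color'][130:270,200:380,::-1],(720,560),interpolation=cv2.INTER_CUBIC))
"
```

```text
t 33.35 q [0.0715 0.3361 1.8621 0.0105 0.8847 1.5879] pos [0.5171 0.1583 0.187 ] f [ 6.4185 -0.3292 11.8778] w 0.0001692802934640311
[[-0.9971  0.058   0.0483]
 [-0.0476  0.0123 -0.9988]
 [-0.0585 -0.9982 -0.0095]]
tip rf [-0.11    0.0453  0.0143] pitch -0.0585176581200179 f 6.394045574465209 -0.6495548586187613 11.877822391408179
```

View pics/q2.png

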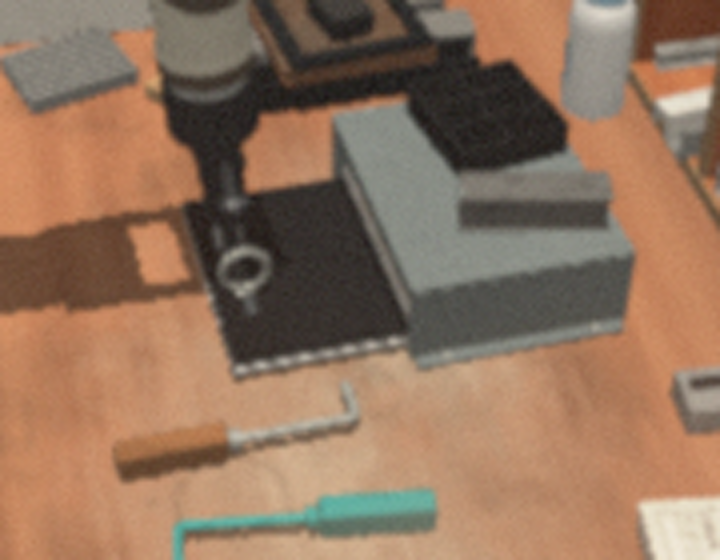

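apply_moves(
  commands=[
    [0, 0, 0, 0, -0.15, 0, 0],
    [0, 0, 0, 0, -0.3, 0, 0],
    [0, 0, 0, 0, -0.4, 0, 0],
    [0, 0, 0, 0, -0.4, 0, 0],
    [0, 0, 0, 0, -0.4, 0, 0],
    [0, 0, 0, 0, -0.3, 0, 0],
    [0, 0, 0, 0, 0, 0, 0],
    [0, 0, 0, 0, 0, 0, 0],
    [0, 0, 0, 0, 0, 0, 0],
    [0, 0, 0, 0, 0, 0, 0],
  ],
)

```text
time: 34.65
eef_pos: [0.5073, 0.157, 0.3093]
ee_rot: [0.004, 2.182, -2.159]
ft_force: [-0.5, -0.7, -0.5]
width: -0.0004
```

```bash
python3 -c "
from h import *
tip()
c=snap('side','r'); cv2.imwrite('pics/r2.png',cv2.resize(c['color'][130:270,200:380,::-1],(720,560),interpolation=cv2.INTER_CUBIC))
s=c
c=snap('top','r'); cv2.imwrite('pics/r3.png',cv2.resize(c['color'][120:270,140:340,::-1],(800,600),interpolation=cv2.INTER_CUBIC))
"
```

```text
t 34.65 q [0.0703 0.1227 1.8343 0.0092 1.1316 1.5886] pos [0.5073 0.157  0.3093] f [-0.4952 -0.7329 -0.4725] w -0.0003641337244825479
[[-0.9974  0.0522  0.049 ]
 [-0.0485  0.012  -0.9988]
 [-0.0528 -0.9986 -0.0094]]
tip rf [-0.1209  0.0445  0.1365] pitch -0.0527521771773385 f -0.5311822248715445 -0.7072725038301515 -0.4724527076652106
```

View pics/r2.png

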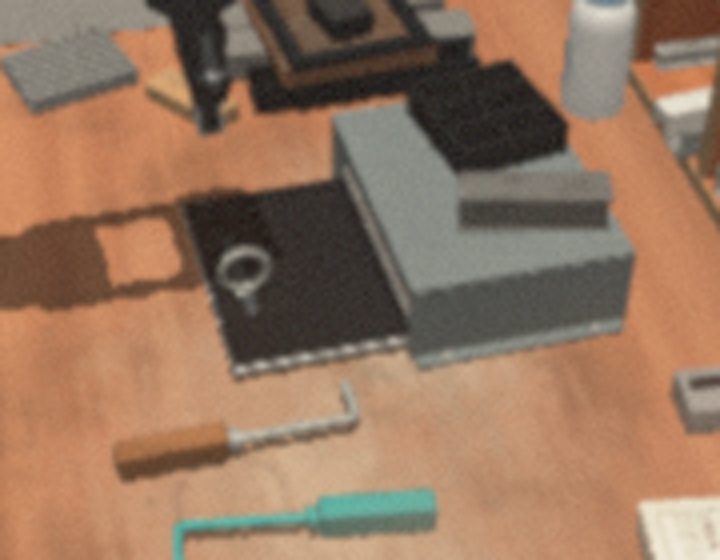

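View pics/r3.png

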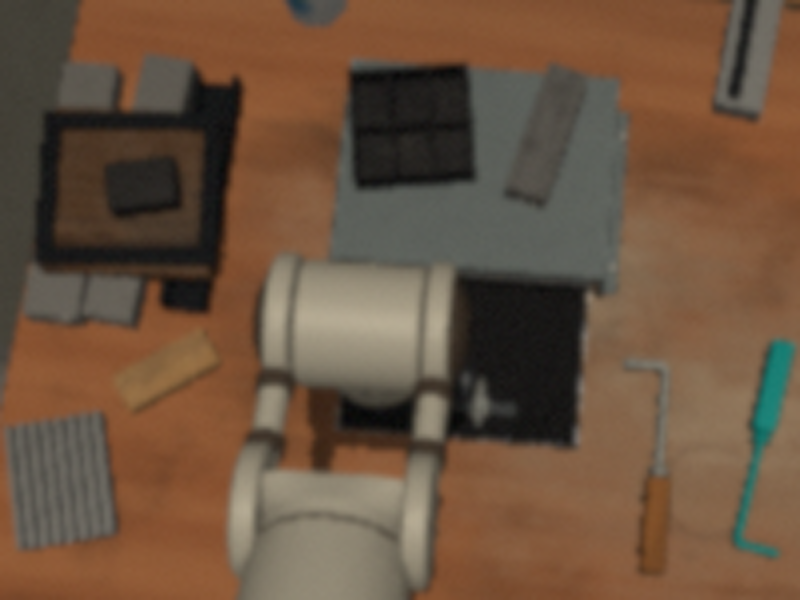

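```bash
python3 -c "
from h import *
c=load('pics/r_top.npz')
for p in ((470,438),(572,446)): print(rf(ray(c,140+p[0]/4,120+p[1]/4,.010)))
for n in('top','side'):
    a=load(f'pics/a_{n}.npz')['color'].astype(int); b=load(f'pics/r_{n}.npz')['color'].astype(int)
    d=(np.abs(a-b).sum(2)>70)
    boxes={'top':dict(oak=(205,225,165,200),ribbed=(222,262,138,172),u=(200,240,395,420),pliers=(176,190,355,395)),'side':dict(u=(318,360,300,356),pliers=(270,310,342,376),ribbed=(135,158,198,236))}[n]
    for k,(y0,y1,x0,x1) in boxes.items(): print(n,k,'changed px',d[y0:y1,x0:x1].sum(),'of',(y1-y0)*(x1-x0))
print(env.job_done())
"
```

```text
[-0.1383 -0.008   0.01  ]
[-0.1386 -0.0985  0.01  ]
top oak changed px 0 of 700
top ribbed changed px 0 of 1360
top u changed px 0 of 1000
top pliers changed px 0 of 560
side u changed px 0 of 2352
side pliers changed px 0 of 1360
side ribbed changed px 0 of 874
the job is handed in; nothing more can be done
None
```

I drew the tray out to its stop and handed the job in at about 35 s of robot time. No verdict was reported.

**Hooking and pulling:** I gripped the wooden-handled hook and swept it left under the riser. It met the eye about 14 mm right of the slot's middle, with about 4.4 N of contact. I pulled the tray about 110 mm out; the pull read about 4 N.

**Laying down and drawing:** I laid the hook flat on the bench, right of the tray. Then I drew the tray on with shut fingertips. The first attempt failed: the wrist tilted and the tray crept back 2–3 mm. Pressing a little harder and turning against the tilt fixed it.

**Last checks:**
- **Tray:** its front edge measures 138 mm before the riser in both views, so about 168 mm out of 170. A 6.4 N pull at the end no longer moved it, and the fingertips slipped about 3 mm instead.
- **Hook:** it lies flat on the bench, with its tip about 30 mm clear of the tray's side.
- **Gripper:** it is clear of everything, with only residual force readings.
- **Loose things:** the image areas around the oak block, ribbed profile, U-shaped offcut and pliers show no changed pixels against the start. The turquoise look-alike was not touched.

No check failed or disagreed. All forces are wrist readings at the end of each move, so short peaks in between were not seen.

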